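# Show a loose clay ball to the bench microscope on its carrying tray

## Robot

A 7-joint arm with a two-finger parallel gripper is mounted at the origin on a cart in front of the work surface, level with it; the furniture and walls round the work are solid. World frame = base frame: x ahead of the robot, y to its left, z up, the work surface at z = 0. Lengths are in m, angles in rad, forces in N, time in s.
With the tool pointing down it reaches from about 0.425 to 0.875 m from the base axis. Payload 4.7 kg.
Tool frame: the origin (TCP) lies midway between the tips of the shut fingers; the grasp point (between the pads) lies 19 mm behind it (ctrl.grip_point_offset is the distance from the TCP to the grasp point, in m); z points along the fingers, y is the line along which they close (so a half turn about z gives the same grasp; the last joint's range is limited). The gripper opens to 87 mm and grips with 3 to 60 N. Pads are 19 mm wide; open, the fingers measure 117 mm over their backs; the gripper's body (75 mm by 190 mm) begins 51 mm behind the grasp point.
Start: joints at [1.246, 0.321, -0.07, 1.45, 0.023, 1.371, -0.057], TCP at [0.216, -0.613, 0.223] pointing down, gripper open.
Joint ranges: [-2.86, 2.86], [-0.3, 2.09], [-1.38, 1.24], [0.06, 2.45], [-1.56, 4.7], [0.09, 2.05], [-2.69, 2.69]. Speed limits (rad/s): [2.57, 2.57, 3.14, 3.14, 3.14, 3.14, 3.14].

## Interface

Orientations are given as a rotation vector (axis times angle).
In Python, from bench import ctrl gives the robot as it stands.
- The arm moves only by the tool move_arm, never from a script. Its argument "increments" is text: rows parted by semicolons, each of 7 numbers parted by spaces: the shift along the world's x, y, z in mm, then the turn, a rotation vector about the world's x, y, z in degrees, then the closure in counts, from 0 (fully open) to 255 (shut). A call has exactly 8 rows; each row shifts and turns the commanded pose from where the row before left it; what a row does not reach is not made up. A row lasts 1/12 s, in which the tool goes at most 41.7 mm and 7.16 degrees, less where a joint would pass 70% of its speed; a pose out of reach is approached as far as the arm can. A call with a gripper value outside its range is refused whole. The fingers move at their own pace and stop on an object; "grip_force" is the grip in N (left out, the last holds). Time passes only in rows, so rows that do not move let the fingers close, or fill a call up. It gives the time, the measured TCP pose, the force, the opening and the grip force at its end, in the units of the state.
- ctrl.get_state(): the state, without advancing time (a new reading comes with each control period).
- ctrl.get_image(name): name is "scene" or "top"; returns a dict with "frame" (400x640x3 uint8, red, green, blue), "depth" (400x640 float32, m along the optical axis (not along the pixel's ray), 0 where there is no reading), "fx", "fy", "cx", "cy" (pixels), "position" and "orientation" of the camera in the world. Camera axes: x right, y down, z forward; pixel columns grow to the right and rows downward; lengths in m; the calibration is good to about 2 mm. A picture is of the moment at which its call begins.
- ctrl.close_job(): hands the job in; it is judged then, once.
Trained networks look in a picture, given as the dict that the camera call returned (one of the last four; its "shot" number tells which), for a name from the list of things; names that differ only in an ending like _2 or _b are one class to them, and where a whole thing is asked for, a point or a joint stands for the part that bears it (a point fixed in the world has none). Each returns a list of dicts, best first, with "score" (0 to 1); they miss things now and then, are a little off and sometimes report something else, mostly with a low value. They report only what shows in the picture. A call takes as long as a camera call. They do not tell look-alikes from the thing itself.
- ctrl.find_in(target, picture): "centre" ([x, y, z] in m, in world coordinates, good to about 4 mm: the middle of the surface that is visible of it).
- ctrl.silhouettes(target, picture): "region" (400x640 bool, what is visible of it).
The state is a dict: "time": time; "joint_positions": joint angles; "qd": joint speeds; "joint_torque": joint torques, N m; "position": TCP position; "tool_rot": TCP orientation; "ft_force": force on the tool from outside, world axes, zero at the start; "torque": the same for the moment, N m; "grip_width": opening from 0.0 (shut) to 1.0 (fully open); "grip_force": force on a finger pad.
Only numpy, scipy, OpenCV 4.12 (cv2) and the standard library are available. Lean on these libraries where they do the work, as an engineer would, in place of code of your own. Each camera call takes 0.05 s, during which the arm holds its last target. There are 200 camera calls.

## Task

Bring the fired-clay ball to the microscope for a look at its surface. First turn the round focus knob on top of the microscope back, counter-clockwise, to its zero stop so that the barrel is drawn fully back; then lift the white tray by its bridge handle and carry it level, with the ball lying loose in its pocket, to the lens. Finish while holding the tray in the air, level and still, with the ball straight in front of the lens, at the height of the barrel's centre line and about 6 cm from the glass; do not touch the ball, keep the tray off the microscope, and leave the glass dish, the loupe and the dropper bottle where they are.

Things in the scene. Friction and masses are not known exactly. Their poses are not given: they have to be found in the camera images.
- focus (a joint): angle of the black ribbed focus knob on top of the microscope, rad: 0 at its hard zero stop, starts between 0.7 and 1.3, grows clockwise seen from above; turn it counter-clockwise to reach 0. Vertical axis, friction about 0.04 N m, stays where it is left; it drives the barrel 14 mm per rad by rack and pinion
- knob_grip (a point): on the focus knob's axis at the height to grip it, 191 mm above the desk: a ribbed upright cylinder 30 mm in diameter; its top is 10 mm above this point, its dark grey 38 mm skirt 23 mm below and the top of the white block (52 x 60 mm) 31 mm below. The microscope (foot 110 x 150 mm, steel pillar, block, level 40 mm barrel) is fixed to the desk; nothing of it is taller than the knob
- lens (a point): centre of the front glass of the microscope's barrel, 135 mm above the desk. Its y axis points straight out of the lens along the barrel's level centre line (z is up, x to the side). The barrel moves along y with the knob; at the zero stop this point lies 85 mm in front of the knob's axis
- tray_handle (a point): centre of the grip bar of the loose white tray, 73 mm above the tray's underside: a flat-sided pale aluminium bar along the tray's x, 12 mm wide (across y), 14 mm high, 52 mm long between its two uprights; pinch it across y from above. Axes: x along the bar, y along the tray, z up. The tray stands on the desk, weighs about 0.17 kg and balances under the bar
- pocket (a point): centre of the floor of the round pocket that holds the ball: 46 mm towards the tray's -y end from the handle, 8 mm above the tray's underside; 30 mm in diameter, 3 mm deep in the tray's grey insert (an equal pocket at the +y end is empty). Same axes as the handle. The tray is 86 x 156 x 15 mm (x, y, z), the handle over its middle
- clay_ball_center (a point): centre of the reddish-brown clay ball, 26 mm in diameter, 20 g; it lies free on the pocket's floor, its centre 13 mm above it (21 mm above the tray's underside), and can roll up to 7 mm off the pocket's middle. It jumps the rim if the tray is tipped past about 35 degrees or jerked
- dish_mid (a point): middle of a loose shallow glass dish with a coin in it, 68 mm in diameter and 13 mm high: leave it alone
- loupe_mid (a point): middle of a loose black eye loupe, 41 mm in diameter and 30 mm high: leave it alone
- dropper_mid (a point): middle of a loose amber dropper bottle, 33 mm in diameter and 102 mm high: leave it alone
Things that resemble listed ones, but are neither listed nor needed, are in the scene too. Leave any pink look-alike of the part that bears tray_handle alone.

How it is judged:
On the way, in this order (a step that is already met when the one before it is completed fails the run):
1. the focus knob is back at its zero stop while the tray still stands where it was (value of joint focus below 0.05 rad and distance of tray_handle from where it was at the start of the episode below 0.02 m), for 0.2 s.
2. the tray is lifted clear of the desk in the gripper, the ball in its pocket (height (world z) of tray_handle above 0.105 m and contact force between find_tray and the fingers above 1 N and distance between clay_ball_center and pocket below 0.018 m), for 0.2 s.
At the end, for the whole second after the job is handed in: knob within 0.05 rad of zero; gripper alone holds the tray in the air, still, within 6 degrees of level, clear of the microscope; ball in its pocket, within 20 mm of the barrel's line sideways and in height, 40 to 80 mm before the lens; dish, loupe, dropper within 20 mm of their places (value of joint focus below 0.05 rad and distance between clay_ball_center and pocket below 0.018 m and x of clay_ball_center in the frame of lens between -0.02 and 0.02 m and z of clay_ball_center in the frame of lens between -0.02 and 0.02 m and y of clay_ball_center in the frame of lens between 0.04 and 0.08 m and angle between tray_handle's own z axis and vertical below 0.105 rad and linear speed of find_tray below 0.02 m/s and angular speed of find_tray below 0.15 rad/s and linear speed of clay_ball below 0.04 m/s and contact force between find_tray and the fingers above 1 N and contact force between each of find_tray, the fingers and microscope below 0.1 N and distance of each of dish_mid, loupe_mid, dropper_mid from where it was at the start of the episode below 0.02 m); the arm keeps its last pose, push and grip.
It fails at once if the ball leaves its pocket (not (distance between clay_ball_center and pocket below 0.02 m)).
It fails at once if the tray is tipped more than 20 degrees (angle between tray_handle's own z axis and vertical above 0.35 rad).
It fails at once if the robot touches the ball (contact force between any of the fingers, the arm and clay_ball above 0.5 N).
It fails at once if the tray bumps the microscope (contact force between find_tray and microscope above 1 N).
It fails at once if a bystander is disturbed (distance of any of dish_mid, loupe_mid, dropper_mid from where it was at the start of the episode above 0.02 m).
It also fails if it takes over 61 s, if anything falls off the work surface, if the arm or the gripper's body presses on something with over 40 N, if the wrist force passes 120 N, or if a joint passes its speed limit or range.

## Working session

There is one attempt and no reset: what is moved stays moved. The work goes in short steps, Python scripts to look and compute and a tool call to move; the robot and the scene stay as the last step left them, time stands still between calls to the robot, and variables do not carry over. Pictures are saved under pics/ and viewed, at most 10 in all, crops included, and the job is handed in when it is done.

Besides the shell and the picture viewer there is one more tool, called after "Call:" as name(argument=value, ...), one argument or row to a line, values as JSON. move_arm: Moves the arm, as the interface text tells. Its arguments: {"type":"object","properties":{"increments":{"type":"string"},"grip_force":{"type":"number"}},"required":["increments"]}

```bash
mkdir -p pics; cat > h.py <<'E'
import numpy as np, cv2
from bench import ctrl
from scipy.spatial.transform import Rotation as R
def rot(o):
    o=np.array(o,float)
    if o.shape==(3,3): return o
    return R.from_rotvec(o).as_matrix() if o.size==3 else R.from_quat(o).as_matrix()
def proj(p,P):
    c=(np.array(P)-p["position"])@rot(p["orientation"])
    return c[0]/c[2]*p["fx"]+p["cx"],c[1]/c[2]*p["fy"]+p["cy"]
def cloud(p):
    d=p["depth"];v,u=np.indices(d.shape)
    c=np.stack([(u-p["cx"])/p["fx"]*d,(v-p["cy"])/p["fy"]*d,d],-1)
    return c@rot(p["orientation"]).T+np.array(p["position"])
def save(p,n): cv2.imwrite("pics/"+n,p["frame"][:,:,::-1])
E
python3 - <<'E'
from h import *
for n in("scene","top"):
    p=ctrl.get_image(n);save(p,n+"0.png");print(n,p["position"],p["orientation"],p["fx"])
    for t in["focus","knob_grip","lens","tray_handle","pocket","clay_ball_center","dish_mid","loupe_mid","dropper_mid"]:
        try:
            for r in ctrl.find_in(t,p)[:3]: print(t,np.round(r["centre"],3),round(r["score"],2),np.round(proj(p,r["centre"])))
        except Exception as e: print(t,e)
s=ctrl.get_state();print({k:np.round(v,3) for k,v in s.items()})
E
```

```text
scene [-0.39235709  0.56639178  0.62869843] [-1.1891281   1.95772845 -1.24890583] 396.8832970447018
focus [ 0.542 -0.346  0.183] 0.63 [420. 161.]
knob_grip [ 0.544 -0.342  0.088] 0.77 [415. 187.]
lens [ 0.565 -0.292  0.142] 0.59 [401. 173.]
tray_handle [0.582 0.459 0.006] 0.82 [175. 259.]
tray_handle [0.507 0.229 0.012] 0.57 [264. 251.]
pocket [0.585 0.458 0.008] 0.72 [176. 258.]
pocket [0.505 0.232 0.005] 0.7 [264. 254.]
dish_mid [ 0.616 -0.091  0.002] 0.7 [340. 215.]
loupe_mid [ 0.367 -0.023  0.02 ] 0.72 [367. 251.]
dropper_mid [0.651 0.123 0.044] 0.71 [279. 212.]
top [0.3299616  0.07989285 1.54541219] [-2.17100613  2.1297774  -0.1676599 ] 455.6010038179456
focus [ 0.554 -0.352  0.202] 0.68 [457. 189.]
knob_grip [ 0.546 -0.337  0.025] 0.97 [437. 200.]
lens [ 0.568 -0.304  0.153] 0.61 [437. 187.]
tray_handle [0.518 0.22  0.011] 0.68 [272. 205.]
pocket [0.595 0.449 0.011] 0.79 [205. 181.]
pocket [0.518 0.221 0.009] 0.7 [271. 205.]
clay_ball_center [0.493 0.182 0.03 ] 0.4 [282. 212.]
dish_mid [ 0.616 -0.092 -0.   ] 0.76 [363. 179.]
loupe_mid [ 0.375 -0.031  0.026] 0.46 [346. 249.]
dropper_mid [0.652 0.108 0.062] 0.58 [305. 164.]
{'time': np.float64(1.0), 'joint_positions': array([ 1.246,  0.321, -0.07 ,  1.451,  0.023,  1.371, -0.057]), 'qd': array([ 0.001,  0.001, -0.   , -0.001, -0.   , -0.001, -0.001]), 'joint_torque': array([-0.0000e+00, -4.9111e+01, -4.0300e-01, -3.1278e+01, -6.4000e-02,
        3.3000e-02,  0.0000e+00]), 'position': array([ 0.216, -0.613,  0.223]), 'tool_rot': array([ 3.096,  0.53 , -0.   ]), 'ft_force': array([ 0.559,  0.691, -0.747]), 'torque': array([-0.032,  0.018, -0.01 ]), 'grip_force': np.float64(0.0), 'grip_width': np.float64(0.998)}
```

View pics/scene0.png

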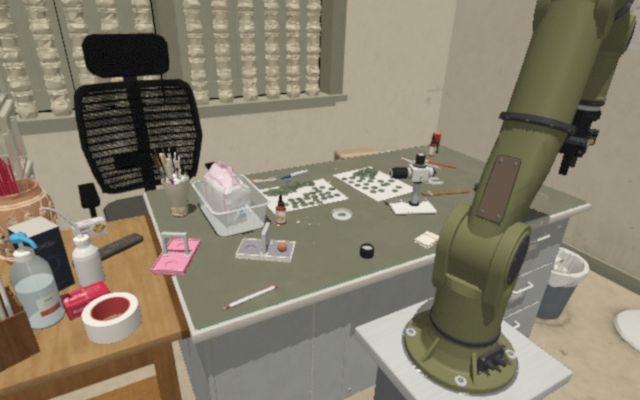

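View pics/top0.png

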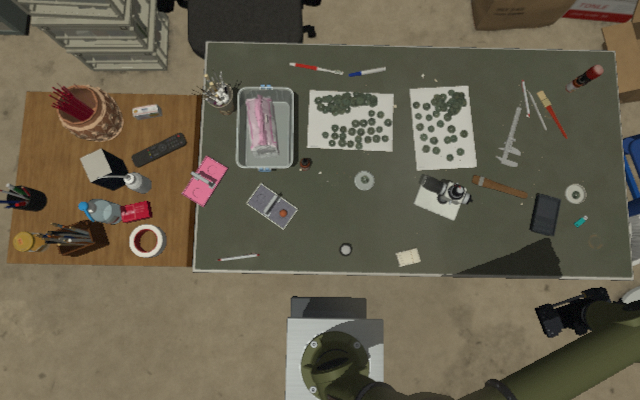

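The white tray is at top (271,205) with the ball at (283,212). The pink look-alike is at (205,181) and I'll leave it alone. The microscope knob is at (457,189), with its barrel pointing left (+y). Next I'll measure these from depth.

```bash
python3 - <<'E'
from h import *
p=ctrl.get_image("top");C=cloud(p);F=p["frame"]
cv2.imwrite("pics/crop.png",np.hstack([cv2.resize(F[160:240,235:315,::-1],(400,400),interpolation=3),cv2.resize(F[155:235,405:485,::-1],(400,400),interpolation=3)]))
def reg(cx,cy,r): 
    m=np.zeros(C.shape[:2],bool); m[cy-r:cy+r,cx-r:cx+r]=1; return m
m=reg(455,190,28)
k=m&(C[...,2]>.19)&(C[...,2]<.215);print("knob top",k.sum(),C[k].mean(0),np.median(C[k],0),np.ptp(C[k],0))
b=m|reg(430,185,28); b&=(C[...,2]>.135)&(C[...,2]<.158);Q=C[b];print("barrel",b.sum(),Q.mean(0))
w,v=np.linalg.eigh(np.cov(Q[:,:2].T));print(w,v[:,1],np.degrees(np.arctan2(*v[::-1,1])));t=(Q[:,:2]-Q[:,:2].mean(0))@v[:,1];print(Q[t.argmin()],Q[t.argmax()])
m=reg(272,205,32)
h=m&(C[...,2]>.066)&(C[...,2]<.095);Q=C[h];print("bar",h.sum(),Q.mean(0),np.ptp(Q,0))
w,v=np.linalg.eigh(np.cov(Q[:,:2].T));print(w,v[:,1],np.degrees(np.arctan2(*v[::-1,1])))
tr=m&(C[...,2]>.006)&(C[...,2]<.1)
pts=C[tr][:,:2].astype(np.float32);print("tray",tr.sum(),cv2.minAreaRect(pts*1000))
f=F.astype(int);ball=m&(f[...,0]-f[...,2]>50);print("ball",ball.sum(),C[ball].mean(0))
p2=ctrl.get_image("scene")
for t in("clay_ball_center","tray_handle","focus"):
  for q in(p,p2):
    for r in ctrl.silhouettes(t,q)[:2]:
        g=r["region"];D=cloud(q)[g];print(t,q["shot"],round(r["score"],2),g.sum(),np.median(D,0),np.percentile(D[:,2],[5,95]))
        if t=="tray_handle":
            n=D[(D[:,2]>.06)&(D[:,2]<.09)];print("  bar",len(n),n.mean(0) if len(n) else 0)
E
```

```text
knob top 90 [ 0.55095057 -0.35780559  0.20028752] [ 0.55121116 -0.35770079  0.20047183] [0.03155288 0.0272762  0.01920797]
barrel 416 [ 0.56021791 -0.32602992  0.14983345]
[0.00017528 0.00222393] [0.3956682  0.91839353] 66.69234558769514
[ 0.5313207  -0.41775869  0.13713567] [ 0.59308624 -0.26850617  0.14814668]
bar 85 [0.51445829 0.21770111 0.0797722 ] [0.05822395 0.04076936 0.02480341]
[1.27279354e-05 3.87773469e-04] [-0.83249338  0.554035  ] 146.3557265300714
tray 1307 ((521.9364013671875, 220.45285034179688), (216.13861083984375, 213.53536987304688), 1.1921322345733643)
ball 37 [0.4904542  0.18032309 0.03150814]
clay_ball_center 3 0.43 64 [0.4902198  0.17951199 0.02828241] [0.00794266 0.03576478]
clay_ball_center 4 0.65 43 [0.48530564 0.18773309 0.0261198 ] [0.01734591 0.03222713]
tray_handle 3 0.92 1222 [0.59203242 0.44850737 0.01224853] [0.00492585 0.07749824]
  bar 80 [0.5949206  0.44715945 0.07954673]
tray_handle 3 0.8 1239 [0.51367319 0.21795424 0.01245825] [0.00254766 0.07843897]
  bar 83 [0.51412339 0.21787456 0.07950431]
tray_handle 4 0.92 1176 [0.50886001 0.23270563 0.01084372] [0.00184019 0.07368358]
  bar 85 [0.50878327 0.22598702 0.07492743]
tray_handle 4 0.71 1405 [0.58793238 0.45794353 0.01075887] [0.00317465 0.07568541]
  bar 154 [0.59582046 0.45457681 0.07340482]
focus 3 0.71 133 [ 0.5491119  -0.35294342  0.19781607] [0.16668055 0.20506642]
focus 4 0.48 1210 [0.50924539 0.23210113 0.01086672] [0.00215436 0.07436709]
```

View pics/crop.png

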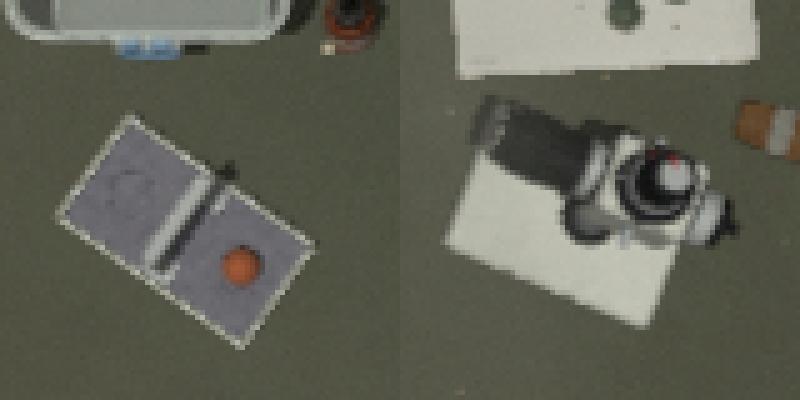

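The crop shows the white tray (bar at about px 271,204, ball on its -y side at 283,213) and the microscope with its knob at about (457,190). The only look-alike is the pink tray at (205,181), so the white one is my choice. I'll refine the knob axis and barrel direction next.

```bash
python3 - <<'E'
from h import *
def reg(C,cx,cy,r):
    m=np.zeros(C.shape[:2],bool); m[cy-r:cy+r,cx-r:cx+r]=1; return m
p=ctrl.get_image("top");C=cloud(p);F=p["frame"].astype(int)
m=reg(C,440,192,35)
k=m&(C[...,2]>.196)&(C[...,2]<.21);print("top",k.sum(),C[k].mean(0),cv2.minEnclosingCircle((C[k][:,:2]*1000).astype(np.float32)))
K=C[k].mean(0)[:2]
for lo in(.03,.04,.05):
  d=C[...,:2]-K; ax=np.array([.39,.92]); t=d@ax
  b=m&(C[...,2]>.140)&(C[...,2]<.16)&(t>lo);Q=C[b][:,:2]
  l=cv2.fitLine((Q*1000).astype(np.float32),cv2.DIST_L2,0,.01,.01).ravel();r=cv2.minAreaRect((Q*1000).astype(np.float32))
  print("barrel",len(Q),l,"ang",np.degrees(np.arctan2(l[1],l[0])),r,t[b].max())
# axis from circle tops: highest ridge
ft=m&(C[...,2]>.003)&(C[...,2]<.04)&(F.min(-1)>130);print("foot",ft.sum(),cv2.minAreaRect((C[ft][:,:2]*1000).astype(np.float32)))
q=ctrl.get_image("scene");D=cloud(q)
n=(np.hypot(D[...,0]-K[0],D[...,1]-K[1])<.03)&(D[...,2]>.175);print("scene knob",n.sum(),D[n].mean(0),D[n&(D[...,2]>.197)].mean(0))
ts=(np.hypot(D[...,0]-.514,D[...,1]-.22)<.05)&(D[...,2]>.076);print("scene bar top",D[ts].mean(0))
tt=(np.hypot(C[...,0]-.514,C[...,1]-.22)<.05)&(C[...,2]>.076);print("top bar top",C[tt].mean(0))
E
```

```text
top 79 [ 0.55135066 -0.35811882  0.20188491] ((551.9707641601562, -359.3731994628906), 15.757235527038574)
barrel 251 [ 3.9290127e-01  9.1958064e-01  5.7402625e+02 -2.9754541e+02] ang 66.86485 ((575.0961303710938, -298.2020263671875), (68.10337829589844, 39.705596923828125), 69.76024627685547) 0.09847317882383062
barrel 214 [ 4.0848365e-01  9.1276562e-01  5.7592285e+02 -2.9285263e+02] ang 65.89038 ((576.900634765625, -293.3080139160156), (57.671207427978516, 39.705596923828125), 69.76025390625) 0.09847317882383062
barrel 183 [ 4.2952585e-01  9.0305454e-01  5.7753461e+02 -2.8908774e+02] ang 64.56252 ((578.4912109375, -289.056884765625), (48.31688690185547, 39.887939453125), 68.96173095703125) 0.09847317882383062
foot 912 ((619.7339477539062, -350.4321594238281), (193.88865661621094, 229.43850708007812), 69.67098236083984)
scene knob 86 [ 0.54846117 -0.34956825  0.19077941] [ 0.55164551 -0.3514622   0.20041464]
scene bar top [0.51499888 0.22297891 0.07902434]
top bar top [0.51536612 0.21779599 0.08075144]
```

Call:
move_arm(
  increments="0 0 20 0 0 0 0;20 15 20 0 0 0 0;28 21 0 0 0 0 0;28 21 0 0 0 0 0;28 21 0 0 0 0 0;28 21 0 0 0 0 0;28 21 0 0 0 0 0;28 21 0 0 0 0 0",
  grip_force=15,
)

```text
time: 2.17
position: [0.4052, -0.4709, 0.2628]
tool_rot: [3.096, 0.529, 0.0]
ft_force: [0.1, 0.0, 0.0]
grip_width: 1.0
grip_force: 0.0
```

Call:
move_arm(
  increments="28 22 0 0 0 0 0;28 22 0 0 0 0 0;28 22 0 0 0 0 0;28 22 0 0 0 0 0;22 18 0 0 0 0 0;12 8 0 0 0 0 0;0 0 0 0 0 0 0;0 0 0 0 0 0 0",
)

```text
time: 2.83
position: [0.5498, -0.3584, 0.2623]
tool_rot: [3.096, 0.531, -0.002]
ft_force: [-0.4, -0.9, -0.0]
grip_width: 1.0
grip_force: 0.0
```

Call:
move_arm(
  increments="0 0 -20 0 0 0 0;0 0 -20 0 0 0 0;0 0 -20 0 0 0 0;0 0 -15 0 0 0 0;0 0 -10 0 0 0 0;0 0 -5 0 0 0 0;0 0 0 0 0 0 0;0 0 0 0 0 0 0",
)

```text
time: 3.5
position: [0.5497, -0.3592, 0.1733]
tool_rot: [3.096, 0.527, 0.001]
ft_force: [0.4, 0.2, 0.3]
grip_width: 1.0
grip_force: 0.0
```

```bash
python3 - <<'E'
from h import *
p=ctrl.get_image("scene");save(p,"s1.png");F=p["frame"]
cv2.imwrite("pics/s1c.png",cv2.resize(F[110:220,340:480,::-1],None,fx=4,fy=4,interpolation=3))
s=ctrl.get_state();print({k:np.round(v,3) for k,v in s.items()})
E
```

```text
{'time': np.float64(3.55), 'joint_positions': array([ 0.761,  0.374, -0.288,  1.491,  0.109,  1.29 , -0.771]), 'qd': array([-0.006, -0.005, -0.005, -0.007, -0.   , -0.002,  0.001]), 'joint_torque': array([ 2.3100e-01, -4.9547e+01, -2.7650e+00, -3.0001e+01, -3.9000e-02,
       -8.0000e-03,  2.0000e-03]), 'position': array([ 0.55 , -0.359,  0.174]), 'tool_rot': array([3.095e+00, 5.280e-01, 2.000e-03]), 'ft_force': array([ 0.358, -0.149, -0.372]), 'torque': array([-0.018, -0.013,  0.026]), 'grip_force': np.float64(0.0), 'grip_width': np.float64(1.0)}
```

View pics/s1c.png

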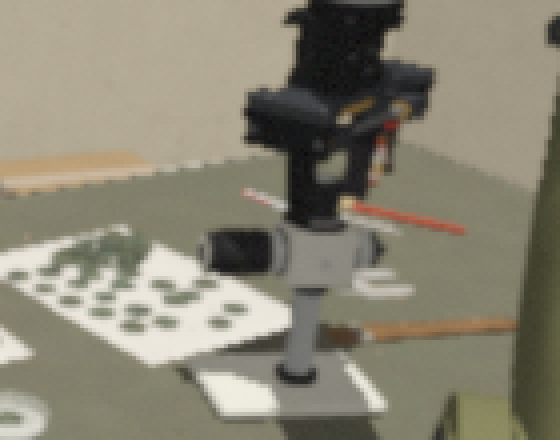

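The crop shows the fingers straddling the knob, the left one at about (300,190) and the right one at about (355,180). The tips are just above the block. Closing.

Call:
move_arm(
  increments="1 2 0 0 0 0 255;0 0 0 0 0 0 255;0 0 0 0 0 0 255;0 0 0 0 0 0 255;0 0 0 0 0 0 255;0 0 0 0 0 0 255;0 0 0 0 0 0 255;0 0 0 0 0 0 255",
  grip_force=15,
)

```text
time: 4.22
position: [0.551, -0.3561, 0.1725]
tool_rot: [3.097, 0.53, -0.0]
ft_force: [-0.1, 0.0, 0.1]
grip_width: 0.476
grip_force: 0.0
```

Call:
move_arm(
  increments="0 0 0 0 0 0 255;0 0 0 0 0 0 255;0 0 0 0 0 3 255;0 0 0 0 0 5 255;0 0 0 0 0 5 255;0 0 0 0 0 5 255;0 0 0 0 0 5 255;0 0 0 0 0 0 255",
)

```text
time: 4.88
position: [0.5525, -0.3599, 0.1726]
tool_rot: [2.921, 1.136, 0.004]
ft_force: [6.7, -7.5, -4.8]
grip_width: 0.339
grip_force: 15.0
```

```bash
cat > st.py <<'E'
from h import *
s=ctrl.get_state();r=R.from_rotvec(s["tool_rot"]).as_matrix()
print("t",s["time"],"p",np.round(s["position"],4),"yaw_y",round(np.degrees(np.arctan2(r[1,1],r[0,1])),1),"z",np.round(r[:,2],3),"f",np.round(s["ft_force"],2),"m",np.round(s["torque"],3),"w",s["grip_width"],s["grip_force"],"j",np.round(s["joint_positions"],2))
E
python3 st.py
```

```text
t 4.8833 p [ 0.5525 -0.3599  0.1726] yaw_y -47.5 z [ 0.005 -0.006 -1.   ] f [ 6.65 -7.52 -4.78] m [-1.548 -1.364 -0.01 ] w 0.33887502484887205 15.000454690307379 j [ 0.8   0.38 -0.35  1.49  0.14  1.29 -0.39]
```

Call:
move_arm(
  increments="1 -2 0 0 0 5 255;1 -1 0 0 0 5 255;0 0 0 0 0 5 255;0 0 0 0 0 5 255;0 0 0 0 0 5 255;0 0 0 0 0 0 255;0 0 0 0 0 0 255;0 0 0 0 0 0 255",
)

```text
time: 5.55
position: [0.5536, -0.3607, 0.1726]
tool_rot: [2.614, 1.737, 0.001]
ft_force: [3.8, -3.5, -2.7]
grip_width: 0.342
grip_force: 15.0
```

```bash
python3 st.py
```

```text
t 5.55 p [ 0.5536 -0.3607  0.1726] yaw_y -22.8 z [ 0.002 -0.002 -1.   ] f [ 3.75 -3.49 -2.71] m [-0.964 -0.785  0.008] w 0.34221036402541416 14.99653356615454 j [ 0.85  0.4  -0.41  1.48  0.16  1.3   0.03]
```

Call:
move_arm(
  increments="1 -1 0 0 0 4 255;0 0 0 0 0 4 255;0 0 0 0 0 4 255;0 0 0 0 0 4 255;0 0 0 0 0 4 255;0 0 0 0 0 0 255;0 0 0 0 0 0 255;0 0 0 0 0 0 255",
)

```text
time: 6.22
position: [0.5546, -0.3613, 0.1727]
tool_rot: [2.274, 2.164, 0.0]
ft_force: [4.0, -4.7, -2.1]
grip_width: 0.343
grip_force: 15.0
```

```bash
python3 st.py
```

```text
t 6.2167 p [ 0.5546 -0.3613  0.1727] yaw_y -2.9 z [ 0.002 -0.002 -1.   ] f [ 4.   -4.65 -2.15] m [-0.856 -0.927 -0.154] w 0.3433770654515996 15.000073425471783 j [ 0.89  0.41 -0.47  1.47  0.19  1.3   0.36]
```

Call:
move_arm(
  increments="0 0 0 0 0 4 255;0 0 0 0 0 4 255;0 0 0 0 0 4 255;0 0 0 0 0 4 255;0 0 0 0 0 0 255;0 0 0 0 0 0 255;0 0 0 0 0 0 255;0 0 0 0 0 0 255",
)

```text
time: 6.88
position: [0.5554, -0.3606, 0.1728]
tool_rot: [1.95, 2.459, 0.002]
ft_force: [5.1, -3.6, -3.5]
grip_width: 0.341
grip_force: 15.0
```

```bash
python3 st.py
```

```text
t 6.8833 p [ 0.5554 -0.3606  0.1728] yaw_y 13.2 z [ 0.003 -0.001 -1.   ] f [ 5.09 -3.58 -3.51] m [-0.673 -1.221 -0.145] w 0.3407774578657721 15.000173659063876 j [ 0.93  0.42 -0.52  1.47  0.21  1.3   0.62]
```

The z-moment has levelled off at -0.15, so the gripper is slipping against the stop. I'll release, rise and check the barrel.

Call:
move_arm(
  increments="0 0 0 0 0 0 120;0 0 0 0 0 0 0;0 0 0 0 0 0 0;0 0 0 0 0 0 0;0 0 0 0 0 0 0;0 0 20 0 0 0 0;0 0 30 0 0 0 0;0 0 30 0 0 0 0",
)

```text
time: 7.55
position: [0.5531, -0.3596, 0.2524]
tool_rot: [-1.945, -2.463, 0.0]
ft_force: [1.0, -0.9, 0.5]
grip_width: 0.861
grip_force: 0.0
```

Call:
move_arm(
  increments="-10 40 0 0 0 6 0;-10 40 0 0 0 6 0;-10 40 0 0 0 6 0;-10 40 0 0 0 6 0;0 40 0 0 0 6 0;0 40 0 0 0 6 0;0 40 0 0 0 6 0;0 40 0 0 0 0 0",
)

```text
time: 8.22
position: [0.5133, -0.0382, 0.2528]
tool_rot: [0.928, 3.001, -0.001]
ft_force: [0.5, -0.2, -0.6]
grip_width: 1.0
grip_force: 0.0
```

```bash
python3 st.py; python3 - <<'E'
from h import *
p=ctrl.get_image("top");C=cloud(p)
m=np.zeros(C.shape[:2],bool);m[157:227,405:475]=1
k=m&(C[...,2]>.196)&(C[...,2]<.21);K=C[k].mean(0);print(K)
ax=np.array([np.cos(np.radians(68)),np.sin(np.radians(68))])
t=(C[...,:2]-K[:2])@ax;b=m&(C[...,2]>.125)&(C[...,2]<.16)&(t>.03);print("tip",t[b].max(),np.sort(t[b])[-8:])
Q=(C[b&(C[...,2]>.135)][:,:2]*1000).astype(np.float32);print(cv2.minAreaRect(Q))
F=p["frame"].astype(int);m[:]=0;m[180:230,245:300]=1
g=m&(F[...,0]-F[...,2]>50);print("ball",C[g].mean(0))
tt=m&(C[...,2]>.076)&(C[...,2]<.09);print("bar",tt.sum(),C[tt].mean(0))
E
```

```text
t 8.2167 p [ 0.5133 -0.0382  0.2528] yaw_y 55.6 z [ 0.    -0.001 -1.   ] f [ 0.46 -0.21 -0.56] m [ 0.015 -0.217 -0.025] w 0.9995208709268637 0.0 j [ 0.8   0.06 -0.8   1.71  0.05  1.39  0.96]
[ 0.55092319 -0.35820542  0.20198254]
tip 0.08402029580661867 [0.08330687 0.08340152 0.08343315 0.08347567 0.08359667 0.08365226
 0.08396262 0.0840203 ]
((573.1842041015625, -305.7039794921875), (53.99843978881836, 40.88526916503906), 67.80004119873047)
ball [0.49012007 0.18010928 0.03219303]
bar 73 [0.51522221 0.21782409 0.08069687]
```

Call:
move_arm(
  increments="0 38 0 0 0 1 110;0 38 0 0 0 0 110;1 38 0 0 0 0 110;1 38 0 0 0 0 110;0 36 0 0 0 0 110;0 32 0 0 0 0 110;0 24 0 0 0 0 110;0 13 0 0 0 0 110",
)

```text
time: 8.93
position: [0.5148, 0.221, 0.2529]
tool_rot: [-0.901, -3.009, -0.003]
ft_force: [0.1, -1.0, -0.5]
grip_width: 0.585
grip_force: 0.0
```

Call:
move_arm(
  increments="0 0 -20 0 0 0 110;0 0 -25 0 0 0 110;0 0 -25 0 0 0 110;0 0 -25 0 0 0 110;0 0 -20 0 0 0 110;0 0 -10 0 0 0 110;0 0 0 0 0 0 110;0 0 0 0 0 0 110",
)

```text
time: 9.6
position: [0.5161, 0.217, 0.128]
tool_rot: [-0.908, -3.007, -0.0]
ft_force: [0.7, 0.8, 0.1]
grip_width: 0.566
grip_force: 0.0
```

```bash
python3 st.py; python3 - <<'E'
from h import *
p=ctrl.get_image("scene");F=p["frame"]
cv2.imwrite("pics/s2c.png",cv2.resize(F[160:280,200:340,::-1],None,fx=5,fy=5,interpolation=3))
E
```

```text
t 9.6 p [0.5161 0.217  0.128 ] yaw_y 56.4 z [-0.  0. -1.] f [0.67 0.77 0.13] m [ 0.055 -0.168 -0.082] w 0.5659638580607322 0.0 j [ 0.37  0.33 -0.95  1.77  0.29  1.19  0.31]
```

View pics/s2c.png

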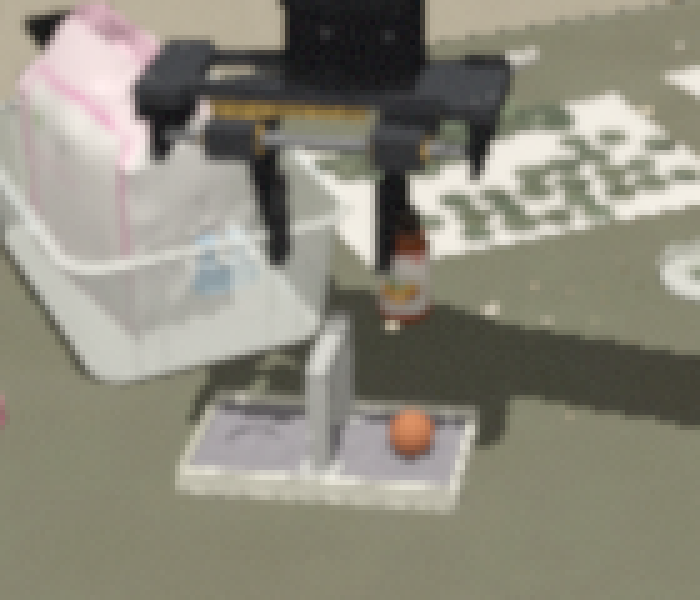

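The crop shows the fingers straight above the bar at (325,340), with the ball in its pocket at (411,432). Before descending I'll check the basket rim against the gripper body.

```bash
python3 - <<'E'
from h import *
a=np.radians(56.4);ty=np.array([np.cos(a),np.sin(a)]);tx=np.array([ty[1],-ty[0]])
p=ctrl.get_image("top")
for n in("top","scene"):
    C=cloud(ctrl.get_image(n));d=C[...,:2]-[.516,.218];u=d@tx;v=d@ty
    for lo,hi in((.04,.08),(.08,.11),(.11,.16)):
        m=(abs(u)<.12)&(v>.02)&(v<.18)&(C[...,2]>lo)&(C[...,2]<hi)
        if m.any():
            i=np.maximum(abs(u[m])/.0375,v[m]/.095).argmin();print(n,lo,m.sum(),"worst u,v",u[m][i],v[m][i],C[m][i])
E
```

```text
top 0.04 56 worst u,v 0.05694782382842831 0.1533677391862507 [0.64830546 0.3142288  0.04267564]
top 0.08 124 worst u,v 0.046709715092732716 0.1360801740046522 [0.63021113 0.30549531 0.096921  ]
top 0.11 66 worst u,v 0.10128749134873379 0.139513055617151 [0.67756985 0.27815175 0.12252459]
scene 0.04 485 worst u,v 0.05281466117456251 0.1397755652022051 [0.63734107 0.30519485 0.07576293]
scene 0.08 323 worst u,v 0.04931675086214765 0.12853995331748388 [0.62820989 0.29777218 0.09159252]
scene 0.11 171 worst u,v 0.005988452313410305 0.025407501160402992 [0.53504821 0.23584849 0.13364958]
```

Call:
move_arm(
  increments="0 1 -15 0 0 0 110;0 0 -18 0 0 0 110;0 0 -16 0 0 0 110;0 0 -12 0 0 0 110;0 0 -8 0 0 0 110;0 0 -5 0 0 0 110;0 0 0 0 0 0 110;0 0 0 0 0 0 110",
)

```text
time: 10.47
position: [0.5163, 0.2182, 0.0541]
tool_rot: [0.907, 3.007, 0.001]
ft_force: [0.3, -0.7, 1.2]
grip_width: 0.569
grip_force: 0.0
```

Call:
move_arm(
  increments="0 0 0 0 0 0 150;0 0 0 0 0 0 165;0 0 0 0 0 0 180;0 0 0 0 0 0 195;0 0 0 0 0 0 205;0 0 0 0 0 0 212;0 0 0 0 0 0 220;0 0 0 0 0 0 228",
  grip_force=10,
)

```text
time: 11.13
position: [0.5162, 0.2183, 0.0537]
tool_rot: [0.907, 3.007, 0.001]
ft_force: [0.5, 1.2, -0.3]
grip_width: 0.141
grip_force: 0.5
```

```bash
python3 st.py
```

```text
t 11.1333 p [0.5162 0.2183 0.0537] yaw_y 56.4 z [ 0.001  0.001 -1.   ] f [ 0.46  1.2  -0.3 ] m [ 0.22  -0.316 -0.055] w 0.1413149340853801 0.5413656810560497 j [ 0.31  0.43 -0.9   1.84  0.38  1.06  0.25]
```

Call:
move_arm(
  increments="0 0 0 0 0 0 255;0 0 0 0 0 0 255;0 0 0 0 0 0 255;0 0 0 0 0 0 255;0 0 0 0 0 0 255;0 0 0 0 0 0 255;0 0 0 0 0 0 255;0 0 0 0 0 0 255",
  grip_force=30,
)

```text
time: 11.8
position: [0.5161, 0.2181, 0.0537]
tool_rot: [0.907, 3.007, 0.001]
ft_force: [0.7, 1.2, 1.0]
grip_width: 0.137
grip_force: 30.0
```

Call:
move_arm(
  increments="0 0 1 0 0 0 255;0 0 2 0 0 0 255;0 0 3 0 0 0 255;0 0 4 0 0 0 255;0 0 5 0 0 0 255;0 0 5 0 0 0 255;0 0 5 0 0 0 255;0 0 5 0 0 0 255",
)

```text
time: 12.47
position: [0.5161, 0.2179, 0.0843]
tool_rot: [0.908, 3.007, 0.0]
ft_force: [0.8, -0.8, -1.3]
grip_width: 0.131
grip_force: 30.0
```

```bash
python3 st.py
```

```text
t 12.4667 p [0.5161 0.2179 0.0843] yaw_y 56.4 z [ 0.  0. -1.] f [ 0.75 -0.83 -1.33] m [ 0.091 -0.126  0.001] w 0.13088239145339267 30.000230921432376 j [ 0.34  0.39 -0.93  1.81  0.34  1.11  0.27]
```

Call:
move_arm(
  increments="0 0 6 0 0 0 255;0 0 7 0 0 0 255;0 0 8 0 0 0 255;0 0 8 0 0 0 255;0 0 9 0 0 0 255;0 0 9 0 0 0 255;0 0 9 0 0 0 255;0 0 9 0 0 0 255",
)

```text
time: 13.13
position: [0.5161, 0.218, 0.1496]
tool_rot: [0.908, 3.007, 0.0]
ft_force: [0.2, 0.2, -2.2]
grip_width: 0.131
grip_force: 30.0
```

Call:
move_arm(
  increments="0 0 9 0 0 0 255;0 0 9 0 0 0 255;0 0 9 0 0 0 255;0 0 8 0 0 0 255;0 0 7 0 0 0 255;0 0 6 0 0 0 255;0 0 4 0 0 0 255;0 0 2 0 0 0 255",
)

```text
time: 13.8
position: [0.5162, 0.218, 0.2032]
tool_rot: [0.908, 3.007, 0.001]
ft_force: [0.2, 0.6, -2.9]
grip_width: 0.136
grip_force: 30.0
```

```bash
python3 st.py; python3 - <<'E'
from h import *
p=ctrl.get_image("scene");F=p["frame"]
cv2.imwrite("pics/s3c.png",cv2.resize(F[140:260,200:340,::-1],None,fx=5,fy=5,interpolation=3))
E
```

```text
t 13.8 p [0.5162 0.218  0.2032] yaw_y 56.4 z [ 0.001  0.    -1.   ] f [ 0.25  0.58 -2.85] m [ 0.039 -0.135  0.02 ] w 0.1364503285588145 30.000059846788645 j [ 0.4   0.26 -0.98  1.68  0.23  1.32  0.36]
```

View pics/s3c.png

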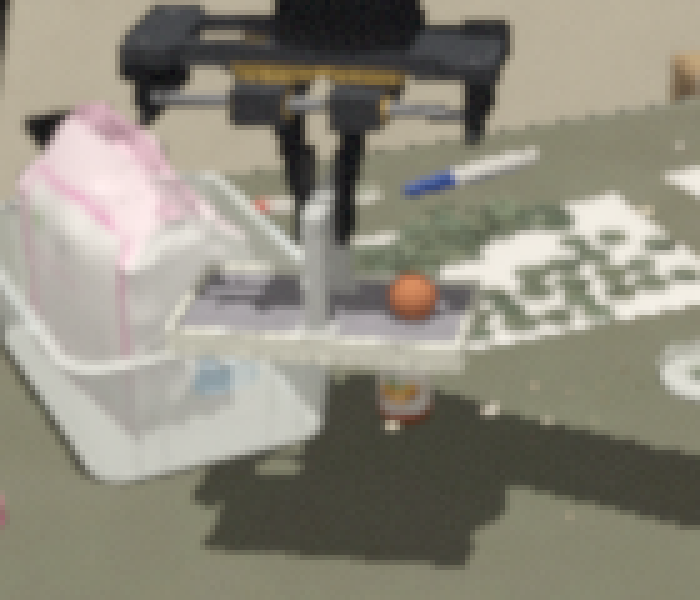

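The tray hangs level with the ball in its pocket at (413,297). Carrying it to the lens.

Call:
move_arm(
  increments="0 -2 0 0 0 0 255;1 -4 0 0 0 0 255;1 -6 0 0 0 0 255;2 -8 0 0 0 0 255;2 -10 0 0 0 0 255;3 -12 0 0 0 0 255;4 -14 0 0 0 0 255;4 -15 0 0 0 0 255",
)

```text
time: 14.52
position: [0.5332, 0.1453, 0.2025]
tool_rot: [0.908, 3.007, -0.0]
ft_force: [-0.1, -0.2, -2.7]
grip_width: 0.136
grip_force: 30.0
```

Call:
move_arm(
  increments="4 -15 0 0 0 0.3 255;4 -15 0 0 0 0.6 255;4 -15 0 0 0 0.7 255;4 -15 0 0 0 0.8 255;4 -15 0 0 0 0.8 255;4 -15 0 0 0 0.8 255;4 -15 0 0 0 0.8 255;4 -15 0 0 0 0.8 255",
)

```text
time: 15.18
position: [0.5651, 0.0246, 0.2024]
tool_rot: [-0.761, -3.048, 0.001]
ft_force: [0.2, 0.9, -1.3]
grip_width: 0.133
grip_force: 30.0
```

Call:
move_arm(
  increments="4 -15 0 0 0 0.8 255;4 -15 0 0 0 0.8 255;4 -15 0 0 0 0.8 255;4 -15 0 0 0 0.8 255;4 -15 0 0 0 0.8 255;4 -15 0 0 0 0.8 255;4 -15 0 0 0 0.7 255;4 -15 0 0 0 0.5 255",
)

```text
time: 15.85
position: [0.5968, -0.0954, 0.2024]
tool_rot: [-0.6, -3.083, 0.001]
ft_force: [-0.1, 0.1, -2.2]
grip_width: 0.132
grip_force: 30.0
```

Call:
move_arm(
  increments="4 -14 0 0 0 0 255;4 -13 0 0 0 0 255;4 -12 0 0 0 0 255;3 -10 0 0 0 0 255;3 -8 0 0 0 0 255;2 -6 0 0 0 0 255;1 -4 0 0 0 0 255;0 -2 0 0 0 0 255",
)

```text
time: 16.52
position: [0.6182, -0.1623, 0.2025]
tool_rot: [-0.599, -3.084, -0.001]
ft_force: [0.6, 0.2, -2.7]
grip_width: 0.133
grip_force: 30.0
```

```bash
cat > chk.py <<'E'
from h import *
a=np.radians(68);ly=np.array([np.cos(a),np.sin(a),0]);lx=np.array([ly[1],-ly[0],0])
L=np.array([.5515,-.3585,.135])+.085*ly
for n in("top","scene"):
    p=ctrl.get_image(n);C=cloud(p)
    f=p["frame"].astype(int);m=(f[...,0]-f[...,2]>50)&(np.linalg.norm(C-(L+.06*ly),axis=-1)<.09)
    for nm,Q in (("col",C[m]),)+tuple(("net",C[r["region"]]) for r in ctrl.silhouettes("clay_ball_center",p)[:1]):
        if not len(Q): continue
        c=np.median(Q,0);v=c-np.array(p["position"]);c=c+v/np.linalg.norm(v)*.009
        d=c-L;print(n,nm,len(Q),np.round(c,3),"lens x,y,z",np.round([d@lx,d@ly,d[2]],3))
E
python3 st.py;python3 chk.py
```

```text
t 16.5167 p [ 0.6182 -0.1623  0.2025] yaw_y 68.0 z [ 0.  0. -1.] f [ 0.55  0.19 -2.67] m [ 0.063 -0.157 -0.014] w 0.13337555383390565 30.00003875233233 j [ 0.83  0.42 -0.81  1.49  0.3   1.37  1.19]
scene col 38 [ 0.599 -0.203  0.172] lens x,y,z [-0.014  0.077  0.037]
scene net 38 [ 0.6   -0.202  0.171] lens x,y,z [-0.014  0.078  0.036]
```

Call:
move_arm(
  increments="0 -1 -2 0 0 0 255;1 -3 -5 0 0 0 255;1 -4 -7 0 0 0 255;1 -4 -7 0 0 0 255;1 -4 -6 0 0 0 255;1 -3 -5 0 0 0 255;0 -1 -2 0 0 0 255;0 0 -1 0 0 0 255",
)

```text
time: 17.38
position: [0.6227, -0.1826, 0.1666]
tool_rot: [-0.6, -3.083, -0.001]
ft_force: [-0.1, -0.4, -1.4]
grip_width: 0.134
grip_force: 30.0
```

Call:
move_arm(
  increments="0 0 0 0 0 0 255;0 0 0 0 0 0 255;0 0 0 0 0 0 255;0 0 0 0 0 0 255;0 0 0 0 0 0 255;0 0 0 0 0 0 255;0 0 0 0 0 0 255;0 0 0 0 0 0 255",
)

```text
time: 18.05
position: [0.6231, -0.1821, 0.1676]
tool_rot: [0.599, 3.084, 0.0]
ft_force: [0.5, 0.4, -2.2]
grip_width: 0.132
grip_force: 30.0
```

```bash
python3 st.py;python3 chk.py; python3 - <<'E'
from h import *
p=ctrl.get_image("scene");F=p["frame"]
cv2.imwrite("pics/s4c.png",cv2.resize(F[110:230,310:450,::-1],None,fx=5,fy=5,interpolation=3))
E
```

```text
t 18.05 p [ 0.6231 -0.1821  0.1676] yaw_y 68.0 z [ 0.  0. -1.] f [ 0.54  0.39 -2.18] m [ 0.054 -0.196  0.022] w 0.1319629503102325 30.00015693716705 j [ 0.84  0.46 -0.79  1.5   0.33  1.32  1.2 ]
scene col 34 [ 0.606 -0.223  0.137] lens x,y,z [-0.     0.061  0.002]
scene net 45 [ 0.606 -0.222  0.135] lens x,y,z [-0.     0.062 -0.   ]
```

View pics/s4c.png

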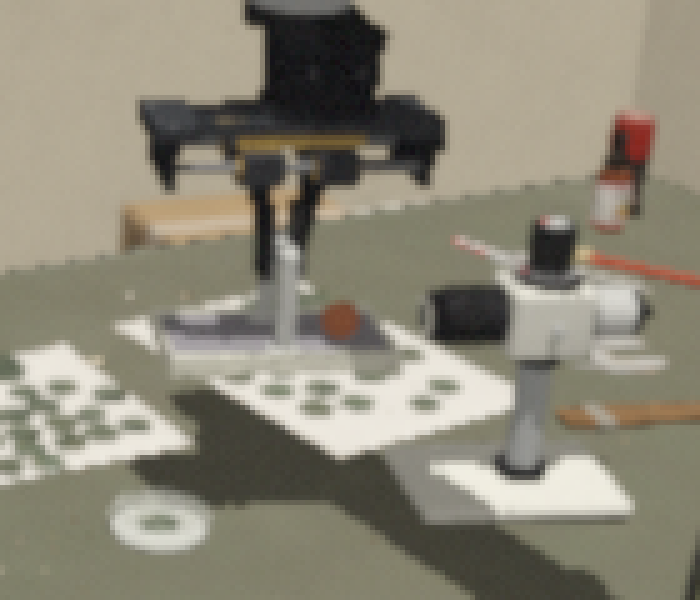

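The ball (341,321) lies in front of the lens (430,315), on its line and about 61 mm away. The tray is level and clear of the microscope. Handing in.

```bash
python3 -c "
from bench import ctrl
print(ctrl.close_job())"
```

```text
the job is handed in; nothing more can be done
None
```

I turned the focus knob back to its zero stop and handed in with the tray held level and still in the gripper, the ball about 61 mm in front of the lens on its centre line; the hand-in returned no verdict.

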